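# Set the purge valve and hold the recessed purge button with the stylus

### The job

Turn the handle of the purge unit's valve to an opening of 60 degrees and let go of it. Then take the stylus out of its stand, reach its thin tip down through the round hole in the top of the unit and gently press the recessed button well down (about 4 of its 5 mm); finish while still gripping the stylus and holding the button down with it. Do not knock over or shift the can, the vial and the metal weight that stand around.

Things in the scene. Friction and masses are not known exactly. Their poses are not given: they have to be found in the camera images.
- purge_unit: fixed gas purge unit: grey base with an aluminium block on it, 124 (x) x 204 (y) x 65 mm high, standing on the desk at any yaw within about 0.45 rad. Origin at the centre of its underside, z up; flat top panel 65 mm up. The valve is on its +y half (at x 0, y +50 mm), the round hole with the button on its -y half (at x 0, y -55 mm). Two brass hose barbs stick out 18 mm from its -x and +x sides in line with the valve.
- valve_axis (a point): the centre of the valve handle, on its upright turning axis, 90 mm above the desk; its axes are those of the purge unit and do not turn with the handle. The handle is a black upright-sided bar 14 mm wide, 50 mm long and 26 mm tall (from 79 to 105 mm above the desk), over a round steel bonnet 34 mm wide that rises from the panel and narrows to 20 mm at 77 mm; a thin low pointer nose (8 mm wide, at 79 to 89 mm height) continues it, out to 35 mm from the axis at one end only.
- valve (a joint): opening angle of the valve in rad, 0 (closed) to 1.571 (fully open); 60 degrees is 1.047. At 0 the handle's nose points to the unit's +y; opening turns it clockwise seen from above, so that at 1.571 it points to the unit's +x. Ticks on the panel every 15 degrees, longer ones every 30. It starts somewhere between 0 and 0.6, turns stiffly (0.08 N m friction) and stays where it is left.
- aperture (a point): centre of the mouth of the round hole, 16 mm in diameter, in the unit's top panel, 65 mm above the desk; the hole goes straight down 30 mm with upright walls; axes as the unit's.
- purge_button: round grey spring button, 13.6 mm in diameter, at the bottom of the hole. Origin at the centre of its top face, which lies 20 mm below the panel (45 mm above the desk) when free; it moves straight down at most 5 mm, needing about 2 N to start and 5 N at the bottom, and springs back when let go.
- stylus_grip (a point): centre of the stylus's handle, its origin half-way up the grip part. The stylus is 125 mm long and stands upright, tip down: a steel shaft 6 mm thick and 55 mm long ending in the tip, a steel collar 20 mm wide and 4 mm thick above it, then a round black handle 13 mm thick and 66 mm long. This point is 92 mm above the tip, on the axis; z points up along the axis. Standing in its stand it is 97 mm above the desk. 30 g.
- stylus_tip (a point): the tip of the stylus (lower end of its thin shaft); in the stand it is 5 mm above the desk.
- stylus: the same stylus as a whole; its origin is at the tip, z up along its axis.
- stylus_stand: fixed stylus stand: 70 x 70 x 4 mm foot with a 42 x 42 mm aluminium block, top 60 mm above the desk, with an 8 mm hole down the middle in which the stylus's shaft stands loosely; its collar rests on the block's top. Lift the stylus 60 mm straight up to free it. Origin at the centre of its underside. It stands either to the left or to the right of the purge unit, the can on the other side.
- can: bystander: black round screw can, 57 mm wide and 68 mm high, origin at the centre of its underside.
- vial: bystander: small glass vial with a black cap, 23 mm wide and 62 mm high, in front of the unit; origin at the centre of its underside.
- weight: bystander: small metal weight with a knob, 32 mm wide and 38 mm high, behind the unit; origin at the centre of its underside.

How it is judged:
On the way, in this order (a step that is already met when the one before it is completed fails the run):
1. the valve is set to 60 degrees (within 7 degrees) and at rest, with the stylus still in its stand (value of joint valve between 0.925 and 1.17 rad and velocity of joint valve between -0.03 and 0.03 rad/s and height (world z) of stylus_tip below 0.03 m), for 0.3 s.
2. the stylus is lifted out of its stand by the fingers (height (world z) of stylus_tip above 0.062 m and contact force between the fingers and stylus above 0.5 N), for 0.2 s.
At the end, for the whole second after the job is handed in: valve at 60 degrees within 7; the stylus, gripped by the fingers, stands with its tip in the hole (within 8 mm of its axis) and holds the button down by over 2.5 of its 5 mm with over 1.5 N; fingers and arm are off the button; can, vial and weight stand upright (value of joint valve between 0.925 and 1.17 rad and z of purge_button in the frame of purge_unit below 0.0425 m and horizontal distance between stylus_tip and aperture below 0.008 m and z of stylus_tip in the frame of purge_unit below 0.046 m and contact force between stylus and purge_button above 1.5 N and contact force between the fingers and stylus above 0.5 N and contact force between each of the arm, the fingers and purge_button below 0.1 N and angle between each of can, vial, weight's own z axis and vertical below 0.2 rad); the arm keeps its last pose, push and grip.
It fails at once if the button is pressed with the stylus harder than 20 N (contact force between stylus and purge_button above 20 N).
It fails at once if the can, vial or weight is shifted by more than 25 mm or knocked over (distance of any of can, vial, weight from where it was at the start of the episode above 0.025 m or angle between any of can, vial, weight's own z axis and vertical above 0.5 rad).
It also fails if it takes over 59 s, if anything falls off the work surface, if the arm or the gripper's body presses on something with over 40 N, if the wrist force passes 120 N, or if a joint passes its speed limit or range.

### The arm

A 6-joint arm with a two-finger parallel gripper is mounted at the origin on a cart in front of the work surface, level with it; the furniture and walls round the work are solid. World frame = base frame: x ahead of the robot, y to its left, z up, the work surface at z = 0. Lengths are in m, angles in rad, forces in N, time in s.
With the tool pointing down it reaches from about 0.35 to 0.975 m from the base axis. Payload 4.9 kg.
Tool frame: the origin (TCP) lies at the very end of the fingers, on their centre line; the grasp point (between the pads) lies 19 mm behind it (ctrl.grip_point_offset is the distance from the TCP to the grasp point, in m); z points along the fingers, y is the line along which they close (so a half turn about z gives the same grasp; the last joint's range is limited). The gripper opens to 85 mm and grips with 20 to 120 N. Pads are 22 mm wide; open, the fingers measure 114 mm over their backs; the gripper's body (76 mm by 85 mm) begins 54 mm behind the grasp point. The pads swing forward as they close: fully open they stand 13 mm farther back than shut.
Start: joints at [-0.119, 0.053, 1.613, -0, 1.476, -0.119], TCP at [0.625, 0, 0.231] pointing down, gripper open.
Joint ranges: [-3.01, 3.01], [-1.01, 2.22], [0.06, 2.58], [-1.02, 4.17], [0.09, 2.62], [-3.14, 3.14]. Speed limits (rad/s): [2.57, 2.57, 3.14, 3.14, 3.14, 3.14].

### API

Orientations are given as a rotation vector (axis times angle).
In Python, from station import ctrl gives the robot as it stands.
- The arm moves only by the tool send_rows, never from a script. Its argument "rows" is a list of rows, each a list of 3 entries, a list of its own where there are three numbers: the finger opening in cm, from 0 to 8.54, then the shift along the tool's x, y, z in cm, then the turn about the tool's z in degrees. A call has 1 to 10 rows; each row shifts and turns the commanded pose from where the row before left it, along the tool's axes as they then stand; what a row does not reach is not made up. A row lasts 1/8 s, in which the tool goes at most 62.5 mm and 10.7 degrees, less where a joint would pass 70% of its speed; a pose out of reach is approached as far as the arm can. A call with a gripper value outside its range is refused whole. The fingers move at their own pace and stop on an object; "newtons" is the grip in N (left out, the last holds). Time passes only in rows, so rows that do not move let the fingers close. It gives the time, the measured TCP pose, the force, the opening and the grip force at its end, in the units of the state.
- ctrl.get_obs(): the state, without advancing time (a new reading comes with each control period).
- ctrl.get_image(name): name is "scene" or "side" or "wrist"; returns a dict with "frame" (400x640x3 uint8, red, green, blue), "range_z" (400x640 float32, m along the optical axis (not along the pixel's ray), 0 where there is no reading), "fx", "fy", "cx", "cy" (pixels), "cam_to_world" (4x4, takes a point from camera to world coordinates). Camera axes: x right, y down, z forward; pixel columns grow to the right and rows downward; lengths in m; the calibration is good to about 2 mm. The wrist camera is an equidistant fisheye: a pixel r from the principal point sees the ray r / f radians off the axis. A picture is of the moment at which its call begins.
- ctrl.finish_job(): hands the job in; it is judged then, once.
The state is a dict: "t": time; "q": joint angles; "dq": joint speeds; "effort": joint torques, N m; "tool_pos": TCP position; "tool_rot": TCP orientation; "contact_force": force on the tool from outside, world axes, zero at the start; "wrist_torque": the same for the moment, N m; "opening": finger opening in m; "grip_force": force on a finger pad.
Only numpy, scipy, OpenCV 4.12 (cv2) and the standard library are available. Lean on these libraries where they do the work, as an engineer would, in place of code of your own. Each camera call takes 0.05 s, during which the arm holds its last target. There are 200 camera calls.

## Working session

There is one attempt and no reset: what is moved stays moved. The work goes in short steps, Python scripts to look and compute and a tool call to move; the robot and the scene stay as the last step left them, time stands still between calls to the robot, and variables do not carry over. Pictures are saved under pics/ and viewed, at most 10 in all, crops included, and the job is handed in when it is done.

Besides the shell and the picture viewer there is one more tool, called after ">>>" in YAML: its name, and indented under it one key for each argument. send_rows: Moves the arm, as the interface text tells. Its arguments: {"type":"object","properties":{"rows":{"type":"array","items":{"type":"array"}},"newtons":{"type":"number"}},"required":["rows"]}

```bash
mkdir -p pics
cat > h.py <<'E'
import numpy as np, cv2
from station import ctrl
def grab(n):
    d=ctrl.get_image(n); return d
def world(d,fish=False):
    z=d["range_z"]; h,w=z.shape
    u,v=np.meshgrid(np.arange(w),np.arange(h))
    a=(u-d["cx"])/d["fx"]; b=(v-d["cy"])/d["fy"]
    if fish:
        r=np.hypot(a,b)+1e-9; s=np.tan(np.minimum(r,1.5))/r; a=a*s; b=b*s
    P=np.stack([a*z,b*z,z],-1); T=np.array(d["cam_to_world"])
    W=P@T[:3,:3].T+T[:3,3]; W[z<=0]=np.nan
    return W
def save(d,f): cv2.imwrite(f,d["frame"][:,:,::-1])
E
python3 - <<'E'
from h import *
o=ctrl.get_obs(); print(o["tool_pos"],o["tool_rot"],o["opening"],o["t"])
import numpy as np
for n in("scene","wrist"):
    d=grab(n); save(d,f"pics/{n}0.png"); np.savez(f"{n}0.npz",W=world(d,n=="wrist"),F=d["frame"]); print(n,d["fx"],d["cx"],d["cy"],np.array(d["cam_to_world"]).round(3).tolist())
E
```

```text
[6.24377225e-01 7.90644086e-05 2.30048824e-01] [-2.22030534e+00 -2.22029210e+00  2.05342729e-03] 0.08542818381624542 0.0
scene 382.84251411416375 319.35566275242286 200.54328680028496 [[0.743, -0.358, 0.566, -0.135], [-0.669, -0.422, 0.612, -0.678], [0.02, -0.833, -0.553, 0.745], [0.0, 0.0, 0.0, 1.0]]
wrist 309.70691628693146 321.8769315153898 200.68087837515688 [[1.0, 0.001, -0.002, 0.623], [0.0, -0.959, -0.282, 0.073], [-0.003, 0.282, -0.959, 0.373], [0.0, 0.0, 0.0, 1.0]]
```

View pics/scene0.png

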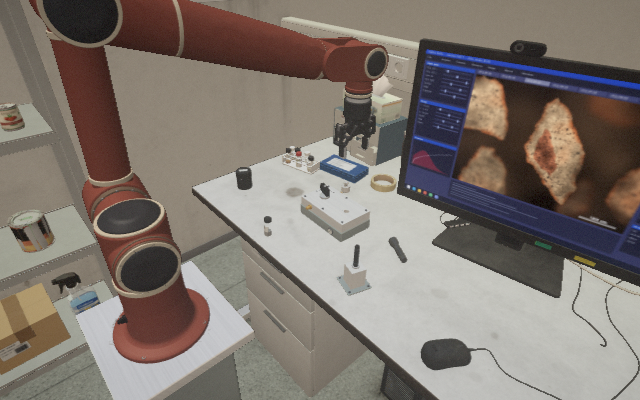

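View pics/wrist0.png

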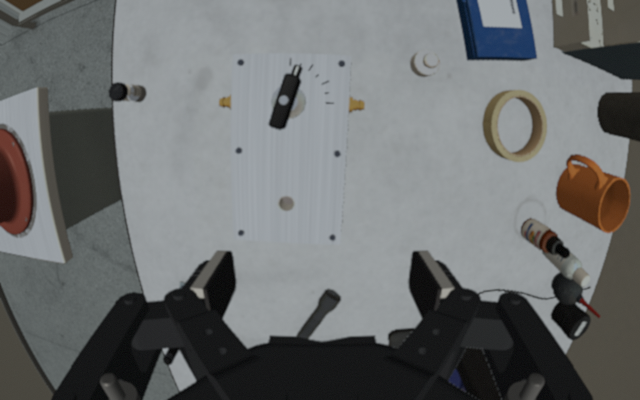

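The scene view shows the stand and stylus at about (355,260), to the right of the unit, with the can to the left at (244,178) and the vial at (268,226). In the wrist view the handle centre is at (285,100) with its nose at (297,68), the hole is at (286,203), and the weight is at (425,64).

Run:
```python
from h import *
D=np.load("wrist0.npz");W=D["W"];F=D["F"]
S=np.load("scene0.npz")["W"]
def m(n,W,c): p=W[c]; print(n,len(p),np.nanmedian(p,0).round(4),np.nanmin(p,0).round(4),np.nanmax(p,0).round(4))
reg=np.zeros(W.shape[:2],bool); reg[30:260,200:380]=1
pan=reg&(abs(W[...,2]-.065)<.005); m("panel",W,pan)
r=cv2.minAreaRect((W[pan][:,:2]*1000).astype(np.float32)); print(r)
hd=reg&(abs(W[...,2]-.105)<.006); m("handle",W,hd)
r=cv2.minAreaRect((W[hd][:,:2]*1000).astype(np.float32)); print(r)
for u,v in [(286,203),(297,68),(285,100),(240,63),(341,64),(241,233),(332,237)]: print((u,v),W[v,u].round(4))
# hole as ring: depth lower
ho=np.zeros_like(reg); ho[190:216,272:300]=1; g=F.mean(-1); ho&=(g<g[203,250]-35); v,u=np.nonzero(ho); print(len(u),u.mean(),v.mean())
m("hole px z",W,ho)
# stylus in scene
z=np.zeros(S.shape[:2],bool); z[235:300,330:380]=1
m("styl",S,z&(S[...,2]>.085)&(S[...,2]<.14)); m("top",S,z&(abs(S[...,2]-.060)<.003))
foot=z&(S[...,2]>.002)&(S[...,2]<.007); m("foot",S,foot)
for n,(u,v) in dict(can=(244,172),vial=(267,220),wt=(345,186)).items(): print(n,S[v,u].round(3))
```

```text
panel 19996 [0.5895 0.0351 0.0654] [ 0.5238 -0.0667  0.0601] [0.6499 0.1362 0.0699]
((587.1427612304688, 34.425880432128906), (199.082275390625, 119.3353042602539), 87.63269805908203)
handle 899 [0.5897 0.0835 0.1052] [0.5763 0.0592 0.0991] [0.6027 0.1074 0.1084]
((589.3308715820312, 83.61363983154297), (50.731563568115234, 14.83682632446289), 70.75105285644531)
(286, 203) [ 0.5826 -0.0253  0.0464]
(297, 68) [0.6    0.1146 0.0888]
(285, 100) [0.5912 0.0843 0.1078]
(240, 63) [0.5415 0.1255 0.0682]
(341, 64) [0.6408 0.1214 0.0685]
(241, 233) [ 0.5343 -0.0529  0.0682]
(332, 237) [ 0.6332 -0.0568  0.0676]
156 285.7371794871795 203.07692307692307
hole px z 156 [ 0.5826 -0.0249  0.0467] [ 0.5767 -0.0288  0.0393] [ 0.5906 -0.0129  0.0657]
styl 81 [ 0.4277 -0.211   0.1116] [ 0.4234 -0.2145  0.0861] [ 0.4358 -0.2026  0.1317]
top 152 [ 0.4252 -0.2132  0.0604] [ 0.4063 -0.2349  0.057 ] [ 0.4551 -0.1827  0.0629]
foot 639 [ 0.4507 -0.1901  0.003 ] [ 0.352 -0.289  0.002] [ 0.6279 -0.0304  0.007 ]
can [0.476 0.382 0.068]
vial [0.378 0.105 0.058]
wt [0.738 0.131 0.023]
```

>>> send_rows:
  rows:
    - [8.5,[4.2,-1.8,2],0]
    - [8.5,[4.2,-1.7,2],0]
    - [8.5,[0,0,2],0]
    - [8.5,[0,0,2],9.6]
    - [8.5,[0,0,2],9.6]
    - [8.5,[0,0,0],0]
    - [8.5,[0,0,0],0]
  newtons: 40

```text
t: 0.98
tool_pos: [0.5905, 0.0835, 0.1318]
tool_rot: [2.559, 1.822, 0.001]
contact_force: [0.5, 0.7, -0.1]
opening: 0.0851
grip_force: 0.0
```

Run:
```python
from h import *
d=grab("wrist"); save(d,"pics/w1.png"); W=world(d,True); o=ctrl.get_obs(); print(o["tool_pos"],o["tool_rot"],o["contact_force"])
near=np.hypot(W[...,0]-.589,W[...,1]-.084)<.04
for a in((.099,.112),(.06,.07)):
    c=(W[...,2]>a[0])&(W[...,2]<a[1])&(near if a[0]>.09 else (abs(W[...,0]-.587)<.08)&(abs(W[...,1]-.034)<.12))
    p=W[c]; print(len(p),np.median(p,0),cv2.minAreaRect((p[:,:2]*1000).astype(np.float32)))
```

```text
[0.59077148 0.08362263 0.13234024] [2.55867676e+00 1.82110756e+00 1.97489732e-03] [-0.23535304 -1.07261125  0.98591239]
1787 [0.59039658 0.0875869  0.10510365] ((589.3907470703125, 84.20809173583984), (49.78166198730469, 14.472648620605469), 71.73186492919922)
26578 [0.59327318 0.0643214  0.06535301] ((587.2532348632812, 37.307334899902344), (194.0619659423828, 118.95523834228516), 87.31289672851562)
```

View pics/w1.png

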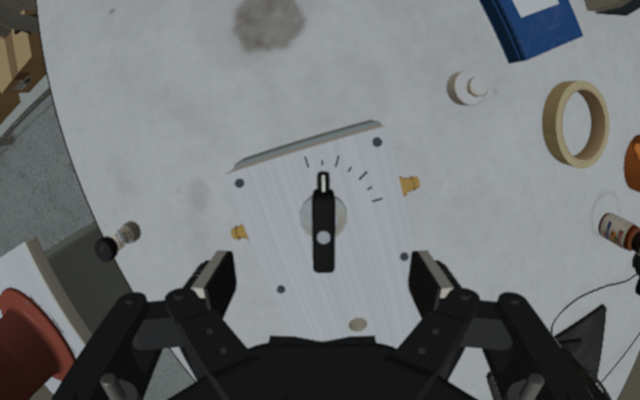

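The handle at (323,222) lies parallel to the open fingers and is centred between them. I'll go down, close and turn.

>>> send_rows:
  rows:
    - [8.5,[0,-0.1,2.5],0]
    - [8.5,[0,0,2.5],0]
    - [8.5,[0,0,0],0]
    - [0,[0,0,0],0]
    - [0,[0,0,0],0]
    - [0,[0,0,0],0]
    - [0,[0,0,0],0]
    - [0,[0,0,0],0]

```text
t: 2.02
tool_pos: [0.5914, 0.0837, 0.0825]
tool_rot: [2.557, 1.817, 0.007]
contact_force: [6.5, -2.0, -2.0]
opening: 0.0134
grip_force: 44.2
```

>>> send_rows:
  rows:
    - [0,[0,0,0],7.2]
    - [0,[0,0,0],7.2]
    - [0,[0,0,0],7.2]
    - [0,[0,0,0],7.2]
    - [0,[0,0,0],7.2]
    - [0,[0,0,0],7.2]
    - [0,[0,0,0],0]
    - [0,[0,0,0],0]
    - [0,[0,0,0],0]

```text
t: 3.15
tool_pos: [0.5918, 0.0834, 0.0825]
tool_rot: [3.048, 0.748, 0.01]
contact_force: [8.3, -3.2, -3.4]
opening: 0.013
grip_force: 44.1
```

>>> send_rows:
  rows:
    - [8.5,[0,0,0],0]
    - [8.5,[0,0,0],0]
    - [8.5,[0,0,0],0]
    - [8.5,[0,0,-3],0]
    - [8.5,[0,0,-5],0]
    - [8.5,[0,0,-5],0]
    - [8.5,[0,0,0],0]
    - [8.5,[0,0,0],0]

```text
t: 4.15
tool_pos: [0.5886, 0.0844, 0.2108]
tool_rot: [-3.051, -0.749, 0.001]
contact_force: [0.4, -0.4, 0.0]
opening: 0.0848
grip_force: 0.0
```

Run:
```python
from h import *
d=grab("wrist"); save(d,"pics/w2.png"); W=world(d,True); o=ctrl.get_obs(); print(o["tool_pos"],o["tool_rot"],o["contact_force"])
near=np.hypot(W[...,0]-.589,W[...,1]-.084)<.04
for a in((.099,.112),(.06,.07)):
    c=(W[...,2]>a[0])&(W[...,2]<a[1])&(near if a[0]>.09 else (abs(W[...,0]-.587)<.08)&(abs(W[...,1]-.034)<.12))
    p=W[c]; print(len(p),np.median(p,0),cv2.minAreaRect((p[:,:2]*1000).astype(np.float32)))
d=grab("side"); save(d,"pics/s2.png"); W=world(d); np.save("side2.npy",W)
```

```text
[0.58809237 0.08439486 0.20961456] [-3.05024418 -0.74943111  0.0041674 ] [ 0.39917289  0.35753361 -1.19058757]
917 [0.59039324 0.08533905 0.10519216] ((589.1746826171875, 84.62976837158203), (49.633235931396484, 12.952497482299805), 27.468555450439453)
19044 [0.59476594 0.04329786 0.0654033 ] ((587.2658081054688, 34.6943359375), (199.00843811035156, 119.37825012207031), 87.56476593017578)
```

View pics/w2.png

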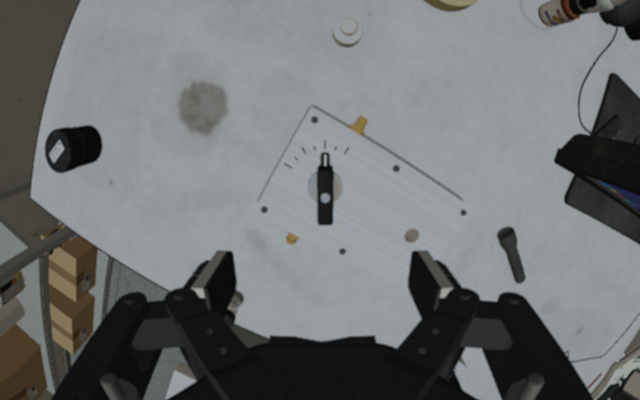

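View pics/s2.png

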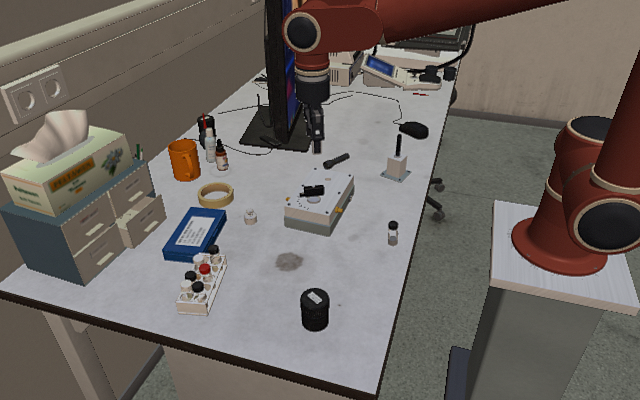

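Side view: stylus at about (399,145), and the can, vial and weight are all standing. The valve reads 87.6 − 27.5 ≈ 60°.

Run:
```python
from h import *
S=np.load("side2.npy");A=np.load("scene0.npz")["W"]
for n,W,(a,b,c,e) in(("side",S,(130,160,390,408)),("scene",A,(240,275,340,370))):
    p=W[a:b,c:e].reshape(-1,3); p=p[(p[:,2]>.08)&(p[:,2]<.133)&(np.hypot(p[:,0]-.43,p[:,1]+.21)<.03)]; print(n,len(p),np.median(p,0).round(4))
    q=W[a:b+30,c-20:e+20].reshape(-1,3); q=q[abs(q[:,2]-.06)<.002]; print(cv2.minAreaRect((q[:,:2]*1000).astype(np.float32)))
```

```text
side 77 [ 0.4301 -0.2033  0.1061]
((430.5498046875, -205.25027465820312), (43.67409896850586, 43.502410888671875), 72.02800750732422)
scene 89 [ 0.4278 -0.211   0.1102]
((431.01776123046875, -207.96458435058594), (42.510345458984375, 42.9175910949707), 70.31490325927734)
```

>>> send_rows:
  rows:
    - [8.5,[0,0,0],-10.4]
    - [8.5,[0,0,0],-10.4]
    - [8.5,[0,0,0],-10.4]
    - [8.5,[0,0,0],-10.4]
    - [8.5,[0,0,0],-10.4]
    - [8.5,[0,0,0],-10.4]
    - [8.5,[0,0,0],0]

```text
t: 5.12
tool_pos: [0.5881, 0.0843, 0.2092]
tool_rot: [-2.222, -2.217, 0.004]
contact_force: [-0.2, -0.1, 0.4]
opening: 0.0852
grip_force: 0.0
```

>>> send_rows:
  rows:
    - [8.5,[-4.8,-2.6,0],0]
    - [8.5,[-4.8,-2.6,0],0]
    - [8.5,[-4.8,-2.6,0],0]
    - [8.5,[-4.8,-2.6,0],0]
    - [8.5,[-4.8,-2.6,1.5],0]
    - [8.5,[-5.1,-2.7,1.5],0]
    - [8.5,[0,0,0],0]
    - [8.5,[0,0,0],0]
    - [8.5,[0,0,0],0]

```text
t: 6.25
tool_pos: [0.4328, -0.2057, 0.1816]
tool_rot: [2.22, 2.223, 0.001]
contact_force: [0.3, 0.2, -0.2]
opening: 0.0848
grip_force: 0.0
```

Run:
```python
from h import *
d=grab("wrist"); save(d,"pics/w3.png"); W=world(d,True); o=ctrl.get_obs(); print(o["tool_pos"],o["tool_rot"])
r=np.hypot(W[...,0]-.431,W[...,1]+.2065)<.02
p=W[r&(W[...,2]>.12)&(W[...,2]<.138)]; print(len(p),np.median(p,0),p.min(0),p.max(0))
q=W[(np.hypot(W[...,0]-.431,W[...,1]+.2065)<.04)&(abs(W[...,2]-.06)<.004)]; print(len(q),cv2.minAreaRect((q[:,:2]*1000).astype(np.float32)))
```

```text
[ 0.4328498  -0.20565694  0.18167449] [2.21933200e+00 2.22287456e+00 4.72951245e-04]
311 [ 0.43063925 -0.20282675  0.12954011] [ 0.42503031 -0.20993825  0.12006571] [ 0.43688767 -0.198179    0.13186995]
1650 ((430.7980041503906, -204.94381713867188), (42.957489013671875, 42.702274322509766), 72.08468627929688)
```

View pics/w3.png

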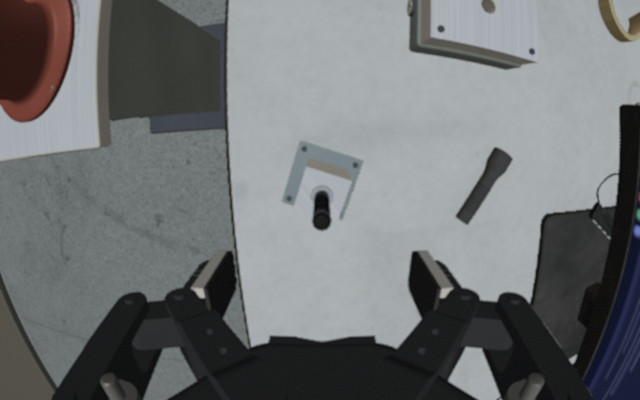

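Stylus top at (321,218), centred between the fingers. Going down to grip it.

>>> send_rows:
  rows:
    - [8.5,[0.05,-0.2,4],0]
    - [8.5,[0,0,4],0]
    - [8.5,[0,0,2.1],0]
    - [8.5,[0,0,0],0]
    - [0,[0,0,0],0]
    - [0,[0,0,0],0]
    - [0,[0,0,0],0]
    - [0,[0,0,0],0]
    - [0,[0,0,0],0]
  newtons: 60

```text
t: 7.42
tool_pos: [0.4307, -0.2064, 0.0809]
tool_rot: [2.22, 2.22, 0.001]
contact_force: [1.4, 0.2, 0.8]
opening: 0.0118
grip_force: 58.3
```

>>> send_rows:
  rows:
    - [0,[0,0,-1],0]
    - [0,[0,0,-1.5],0]
    - [0,[0,0,-1.5],0]
    - [0,[0,0,-2],0]
    - [0,[0,0,-2],0]
    - [0,[0,0,-2],0]
    - [0,[0,0,-2],0]
    - [0,[0,0,0],0]
    - [0,[0,0,0],0]

```text
t: 8.55
tool_pos: [0.4295, -0.2059, 0.1997]
tool_rot: [-2.22, -2.22, 0.001]
contact_force: [0.0, -0.5, -0.2]
opening: 0.0117
grip_force: 58.7
```

>>> send_rows:
  rows:
    - [0,[2,1.5,0],0]
    - [0,[3,2.5,0],0]
    - [0,[3,2.5,0],0]
    - [0,[3,2.5,0],0]
    - [0,[3,2.5,0],0]
    - [0,[2,2,0],0]
    - [0,[2,1.5,0],0]
    - [0,[0.5,0.4,0],0]
    - [0,[0,0,0],0]
    - [0,[0,0,0],0]

```text
t: 9.8
tool_pos: [0.5834, -0.0219, 0.2]
tool_rot: [-2.222, -2.22, 0.001]
contact_force: [-0.7, -0.0, -0.3]
opening: 0.0113
grip_force: 58.8
```

Run:
```python
from h import *
o=ctrl.get_obs(); print(o["tool_pos"],o["tool_rot"],o["opening"],o["grip_force"])
d=grab("wrist"); W=world(d,True); np.save("w4.npy",W); f=d["frame"]
cv2.imwrite("pics/w4.png",cv2.resize(f[130:330,220:420,::-1],(400,400)))
d2=grab("side"); save(d2,"pics/s4.png"); S=world(d2)
d3=grab("scene"); A=world(d3)
c=cv2.resize(d2["frame"][120:240,250:410],(400,300),interpolation=2);e=cv2.resize(d3["frame"][120:240,270:430],(400,300),interpolation=2)
cv2.imwrite("pics/x4.png",np.hstack([c,e])[:,:,::-1])
# stylus points
for n,M in(("wrist",W),("side",S),("scene",A)):
    r=np.hypot(M[...,0]-o["tool_pos"][0],M[...,1]-o["tool_pos"][1])<.015
    for lo,hi in((.11,.13),(.13,.15),(.15,.165),(.175,.2),(.2,.235)):
        p=M[r&(M[...,2]>lo)&(M[...,2]<hi)]
        if len(p): print(n,lo,hi,len(p),np.median(p,0).round(4),p[:,2].min())
    # hole : points in panel region deeper than panel
    h=(np.hypot(M[...,0]-.585,M[...,1]+.0206)<.012)&(M[...,2]<.06)&(M[...,2]>.03)
    v,u=np.nonzero(h); 
    if len(u): print(n,"hole",len(u),u.mean(),v.mean(),M[h].mean(0).round(4))
```

```text
[ 0.58344144 -0.02186937  0.19995136] [-2.22205321e+00 -2.22018980e+00  1.17357030e-03] 0.011319148297424092 58.76842048019171
wrist 0.11 0.13 10 [ 0.5815 -0.0184  0.1273] 0.1265021121611084
wrist 0.13 0.15 76 [ 0.5825 -0.0182  0.1398] 0.13023961734527956
wrist 0.15 0.165 48 [ 0.5822 -0.0181  0.1568] 0.15032862603658792
wrist 0.175 0.2 534 [ 0.5819 -0.0147  0.1843] 0.17948601187598207
wrist 0.2 0.235 1403 [ 0.5837 -0.0147  0.2202] 0.20001976013079248
wrist hole 201 325.2985074626866 189.6766169154229 [ 0.585  -0.024   0.0477]
side 0.11 0.13 4 [ 0.583  -0.021   0.1276] 0.12532182006823134
side 0.13 0.15 13 [ 0.5817 -0.0197  0.1416] 0.13269862969347035
side 0.15 0.165 11 [ 0.5825 -0.0198  0.1593] 0.15196990017591683
side 0.175 0.2 49 [ 0.5808 -0.0171  0.1864] 0.17847928165186033
side 0.2 0.235 95 [ 0.5847 -0.0144  0.219 ] 0.20024460808297684
side hole 7 327.42857142857144 179.57142857142858 [ 0.5879 -0.0282  0.0575]
scene 0.11 0.13 2 [ 0.5805 -0.0237  0.1281] 0.12657265443479526
scene 0.13 0.15 12 [ 0.5814 -0.0251  0.1409] 0.13124081699364265
scene 0.15 0.165 8 [ 0.5801 -0.0251  0.1596] 0.15309864768522108
scene 0.175 0.2 34 [ 0.579  -0.0266  0.1867] 0.1808827317859546
scene 0.2 0.235 54 [ 0.5881 -0.0296  0.2171] 0.20028909730056166
scene hole 7 346.0 211.57142857142858 [ 0.591  -0.017   0.0571]
```

View pics/w4.png

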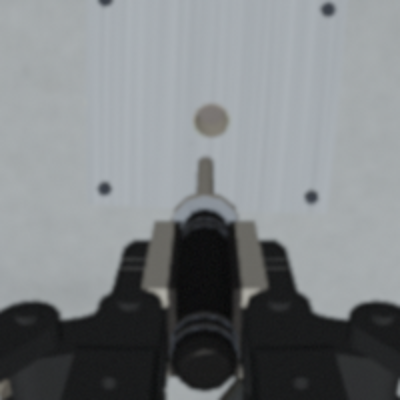

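View pics/x4.png

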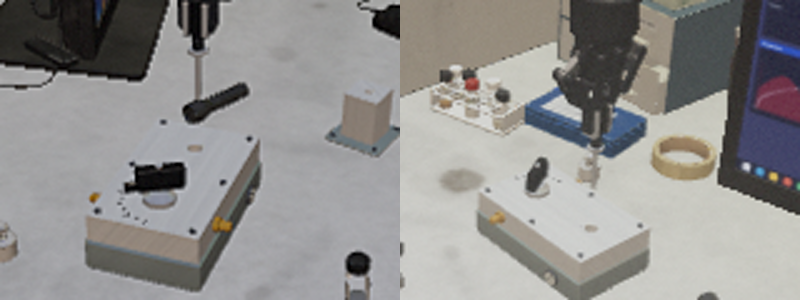

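The crop shows the shaft pointing down at crop (205,160) with the hole at crop (211,120). The outside views show the stylus upright. The hole mouth works out at (0.585, −0.020) and the tip at (0.582, −0.0215), so I'll shift +0.15 and +0.3 cm and come down.

>>> send_rows:
  rows:
    - [0,[0.15,0.3,1],0]
    - [0,[0,0,1.5],0]
    - [0,[0,0,1.5],0]
    - [0,[0,0,0.8],0]
    - [0,[0,0,0],0]
    - [0,[0,0,0],0]

```text
t: 10.7
tool_pos: [0.5874, -0.0197, 0.1528]
tool_rot: [2.221, 2.221, 0.001]
contact_force: [0.5, 0.5, -0.2]
opening: 0.0116
grip_force: 58.8
```

Run:
```python
from h import *
o=ctrl.get_obs(); print(o["tool_pos"],o["contact_force"])
d=grab("wrist"); f=d["frame"]; W=world(d,True)
c=cv2.resize(f[130:280,245:395],(400,400),interpolation=2)
d2=grab("side");e=cv2.resize(d2["frame"][140:220,280:360],(400,400),interpolation=2)
cv2.imwrite("pics/x5.png",np.hstack([c,e])[:,:,::-1])
h=(np.hypot(W[...,0]-.585,W[...,1]+.0206)<.014)&(W[...,2]<.058)&(W[...,2]>.03)
C=np.array(d["cam_to_world"])[:3,3]; p=W[h]; k=(C[2]-.065)/(C[2]-p[:,2:]); m=C+(p-C)*k
print("mouth",len(p),m.min(0),m.max(0))
r=np.hypot(W[...,0]-.585,W[...,1]+.02)<.012
for lo,hi in((.07,.08),(.08,.1),(.1,.12)):
    p=W[r&(W[...,2]>lo)&(W[...,2]<hi)]; print(lo,len(p),np.median(p,0).round(4) if len(p) else 0)
```

```text
[ 0.58738196 -0.01968792  0.15277537] [ 0.52118969  0.50049309 -0.19704435]
mouth 209 [ 0.57731969 -0.02511043  0.065     ] [ 0.59219614 -0.01281897  0.065     ]
0.07 4 [ 0.5848 -0.0168  0.0796]
0.08 68 [ 0.5862 -0.0159  0.0908]
0.1 63 [ 0.5865 -0.0159  0.108 ]
```

View pics/x5.png

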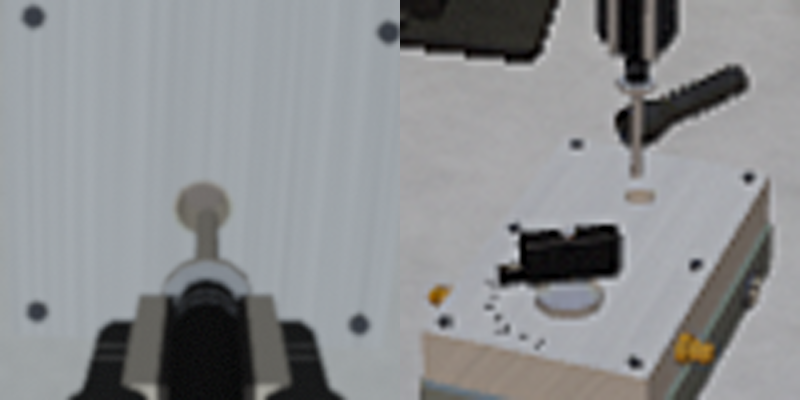

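The tip is over the hole, at (205,215) in the left crop, about 1.5 mm off. I'll correct that and go in.

>>> send_rows:
  rows:
    - [0,[-0.15,-0.1,0],0]
    - [0,[0,0,0.7],0]
    - [0,[0,0,0.8],0]
    - [0,[0,0,0.8],0]
    - [0,[0,0,0.5],0]
    - [0,[0,0,0],0]
    - [0,[0,0,0],0]

```text
t: 11.68
tool_pos: [0.5863, -0.0212, 0.1246]
tool_rot: [2.221, 2.221, 0.0]
contact_force: [-0.0, 0.2, 0.2]
opening: 0.0117
grip_force: 58.8
```

>>> send_rows:
  rows:
    - [0,[0,0,0.2],0]
    - [0,[0,0,0.2],0]
    - [0,[0,0,0.1],0]
    - [0,[0,0,0],0]
    - [0,[0,0,0],0]

```text
t: 12.3
tool_pos: [0.5863, -0.0212, 0.1197]
tool_rot: [2.221, 2.221, 0.001]
contact_force: [-0.1, -0.4, 3.3]
opening: 0.0117
grip_force: 59.0
```

>>> send_rows:
  rows:
    - [0,[0,0,0.1],0]
    - [0,[0,0,0.1],0]
    - [0,[0,0,0],0]
    - [0,[0,0,0],0]
    - [0,[0,0,0],0]

```text
t: 12.92
tool_pos: [0.5863, -0.0212, 0.1175]
tool_rot: [2.221, 2.221, 0.001]
contact_force: [0.2, 0.7, 4.2]
opening: 0.0117
grip_force: 59.0
```

Run:
```python
from h import *
for i in range(5):
    d=grab("wrist"); o=ctrl.get_obs(); print(o["tool_pos"],o["contact_force"])
W=world(d,True)
p=W[(np.hypot(W[...,0]-.585,W[...,1]+.02)<.012)&(W[...,2]>.067)&(W[...,2]<.093)]; print(len(p),np.median(p,0))
# collar top height above desk
p=W[(np.hypot(W[...,0]-.585,W[...,1]+.02)<.012)&(W[...,2]>.094)&(W[...,2]<.11)]; print(len(p),np.percentile(p[:,2],[10,25,50,75,90]))
```

```text
[ 0.58625078 -0.02119233  0.11748135] [0.30337528 0.17924988 3.57624972]
[ 0.58624299 -0.02118875  0.11746928] [0.50882957 0.96144456 3.2635224 ]
[ 0.58625308 -0.02120402  0.11746758] [ 0.29557005 -0.42496332  3.58793667]
[ 0.58622021 -0.0212104   0.11743694] [ 1.66002499 -0.20240218  3.93161834]
[ 0.58623676 -0.02120619  0.11745055] [ 1.08367472 -0.9184535   3.65475276]
55 [ 0.58536687 -0.01751003  0.07351763]
405 [0.09964606 0.10052109 0.10118029 0.10322091 0.10779005]
```

>>> send_rows:
  rows:
    - [0,[0,0,0.08],0]
    - [0,[0,0,0],0]
    - [0,[0,0,0],0]
    - [0,[0,0,0],0]

```text
t: 13.68
tool_pos: [0.5862, -0.0212, 0.1166]
tool_rot: [2.221, 2.221, 0.0]
contact_force: [0.4, -0.3, 4.7]
opening: 0.0115
grip_force: 59.2
```

Run:
```python
from h import *
F=[]
for i in range(10):
    d=grab("side"); o=ctrl.get_obs(); F.append(o["contact_force"])
print(o["t"],o["tool_pos"],np.mean(F,0),o["grip_force"])
W=world(d); p=W[(np.hypot(W[...,0]-.589,W[...,1]-.084)<.035)&(abs(W[...,2]-.105)<.004)]
print(cv2.minAreaRect((p[:,:2]*1000).astype(np.float32)))
```

```text
14.175 [ 0.58613646 -0.02119371  0.11658349] [ 1.11926251 -0.19958876  4.19449376] 59.23771424219012
((588.3590087890625, 85.11528015136719), (47.57322692871094, 18.070499420166016), 22.203332901000977)
```

```bash
python3 -c "
from station import ctrl; print(ctrl.finish_job())"
```

```text
the job is handed in; nothing more can be done
None
```

I set the valve to about 60°, pressed the button about 4 mm down with about 4.2 N using the still-gripped stylus, and handed the job in; the controller returned no verdict, and I never touched the can, vial or weight.

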